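# Latch the hitch hook onto its anchor pin

## Robot

A 7-joint arm with a two-finger parallel gripper is mounted at the origin on the work surface; the furniture and walls round the work are solid. World frame = base frame: x ahead of the robot, y to its left, z up, the work surface at z = 0. Lengths are in m, angles in rad, forces in N, time in s.
With the tool pointing down it reaches from about 0.4 to 0.875 m from the base axis. Payload 19.3 kg.
Tool frame: the origin (TCP) lies on the centre line of the jaws, within the pads' length; the fingertips stand 8 mm ahead of it and the grasp point (between the pads) lies 11 mm behind it; z points along the fingers, y is the line along which they close (so a half turn about z gives the same grasp; the last joint's range is limited). The gripper opens to 85 mm and grips with 20 to 120 N. Pads are 22 mm wide; open, the fingers measure 114 mm over their backs; the gripper's body (76 mm by 85 mm) begins 54 mm behind the grasp point. The pads swing forward as they close: fully open they stand 13 mm farther back than shut.
Start: joints at [-1.284, 0.521, -0.036, 1.599, 0.021, 1.021, -0.113], TCP at [0.218, 0.586, 0.219] pointing down, gripper open.
Joint ranges: [-2.91, 2.91], [-0.3, 2.13], [-1.5, 1.42], [0.17, 2.43], [-1.26, 4.41], [0.16, 1.93], [-2.52, 2.52]. Speed limits (rad/s): [1.89, 1.89, 2.39, 2.39, 3.01, 3.01, 3.01].

## Interface

Orientations are given as [roll, pitch, yaw] about the fixed x, y, z axes, in that order (R = Rz(yaw) Ry(pitch) Rx(roll)).
In Python, from workcell import status, grab_frame, camera_params, bot, search_frame, silhouettes gives the robot as it stands.
- The arm moves only by the shell command python3 -m creep 'ROWS' [FORCE]. ROWS is JSON, a list of rows, each a list of 5 numbers: the shift along the tool's x, y, z in units of 60 mm (1.0 is 60 mm), then the turn about the tool's z in units of 8 degrees (1.0 is 8 degrees), then the opening, from 0 (shut) to 1 (fully open). In form: [[x, y, z, twist, hand], ...]. A call has 1 to 5 rows; each row is the pose to reach, as a shift and turn from the pose commanded when the call began, along the tool's axes at that moment; what a row does not reach only later rows make up. A row lasts 1/8 s, in which the tool goes at most 62.5 mm and 10.7 degrees, less where a joint would pass 70% of its speed; a pose out of reach is approached as far as the arm can. A call with a gripper value outside its range is refused whole. The fingers move at their own pace and stop on an object; FORCE is the grip in N (left out, the last holds). Time passes only in rows, so rows that repeat a pose let the fingers close. It gives the time, the measured TCP pose, the force, the opening and the grip force at its end, in the units of the state.
- status.observe(): the state, without advancing time (a new reading comes with each control period).
- grab_frame(name): name is "side" or "top" or "wrist"; returns the picture (400x640x3 uint8, blue, green, red); there is no depth.
- camera_params(name): a dict with "K" (3x3 intrinsics, pixels), "rvec" (rotation vector, rad) and "tvec" (3), from world to camera coordinates, as OpenCV has them; the wrist camera has in their place "tool_from_camera" (4x4, takes a point from camera to tool coordinates, whose origin is the TCP and whose axes are the flange's). Camera axes: x right, y down, z forward; pixel columns grow to the right and rows downward; lengths in m; the calibration is good to about 2 mm. A picture is of the moment at which its call begins: read the wrist's pose just before it. camera_params takes no time and is no camera call.
- bot.job_done(): hands the job in; it is judged then, once.
Trained networks look in the newest picture that a camera, given by its name, has taken for a name from the list of things; names that differ only in an ending like _2 or _b are one class to them, and where a whole thing is asked for, a point or a joint stands for the part that bears it (a point fixed in the world has none). Each returns a list of dicts, best first, with "p" (0 to 1); they miss things now and then, are a little off and sometimes report something else, mostly with a low value. They report only what shows in the picture. A call takes as long as a camera call.
- search_frame(camera, name): "extent" ([left, top, right, bottom] as shares, 0 to 1, of the picture: columns of its width, rows of its height, round what is visible of it).
- silhouettes(camera, name): "mask" (400x640 bool, what is visible of it) and "extent" ([left, top, right, bottom] as shares, 0 to 1, of the picture: columns of its width, rows of its height, round what is visible of it).
The state is a dict: "clock": time; "qpos": joint angles; "qd": joint speeds; "joint_efforts": joint torques, N m; "position": TCP position; "tool_rot": TCP orientation; "force": force on the tool from outside, world axes, zero at the start; "moment": the same for the moment, N m; "grip_width": finger opening in m; "finger_force": force on a finger pad.
Only numpy, scipy, OpenCV 4.12 (cv2) and the standard library are available. Lean on these libraries where they do the work, as an engineer would, in place of code of your own. Each camera call takes 0.05 s, during which the arm holds its last target. There are 200 camera calls.

## Task

Pick up the yellow hitch hook by its black grip and slide it flat along the blue plate, mouth first, onto the headed pin, pushing gently until the pin is home in the throat and the red sprung latch has flipped shut behind it. Then give the hook one firm but not violent tug straight back (about 12 newtons, held half a second) to prove that the latch holds the pin, and let go with the hook lying flat on the plate, still latched. Never force it, neither pushing nor tugging, and leave the other things alone.

Things in the scene. Friction and masses are not known exactly. Their poses are not given: they have to be found in the camera images.
- hook: Loose yellow steel hook, about 0.35 kg, lying flat, 14 mm thick, 175 mm long. Origin: underside, below the middle of the black grip block (62 mm along x, 26 mm along y, up to 46 mm above the underside: pinch it across y). x points to the open mouth, z up. A tail ring reaches x = -55 mm. It can be slid on the plate or up to 5 mm above it.
- throat (a point): Where the pin's centre lies in the hook when home: x = 73 mm, y = 0, 7 mm above the hook's underside. Axes as the hook's. The throat is a slot along x, 17 mm wide, ending in a flat wall at hook x = 66 mm; the jaws end in flared tips at x = 121 mm, where the mouth is about 32 mm wide.
- latch (a joint): Angle of the red sprung latch across the mouth: 0 shut, opens inward only, to 1.45 rad. The entering pin opens it with 3 to 8 N; it snaps shut by itself once the pin is within about 3 mm of home. Shut, it lets the pin back only 16 mm from home, where the pin bears on it; pulling does not open it.
- latch_tip (a point): Free end of the red latch arm (18.5 mm long, 4 mm thick, hinged at hook x = 98 mm, y = -11.5 mm; it lies along the hook's y when shut).
- anchor: The pin's rail, fixed in a slot of the blue plate. Origin: at desk height below the middle of the slot. x: the way the hook is pushed on; z up. The pin stands at y = 0, but at an x anywhere from -7 to +7 mm that is not reported; it gives 1 mm along x per 15 N. Over 22 N between hook and pin is too much.
- pin_slot (a point): Middle of the slot, on the plate's top (6 mm above the desk). The upright steel pin is 14 mm in diameter, with a 26 mm mushroom head from 27 to 34.5 mm above the desk, so the hook can only come on from the side, moving along the plate's +x.
- wax: Bystander: block of pale polishing wax, 30x44x26 mm. Origin: centre of the underside.
- figure: Bystander: small stone figure, 142 mm high. Origin: centre of the underside.
- cap: Bystander: turned granite cap, 62 mm wide, 47 mm high. Origin: centre of the underside.
- plate: Fixed blue bed plate on the desk, 210 mm long, 105 mm wide, 6 mm thick, with 3 mm bolt heads at its four corners. Origin and axes as the anchor's; it runs from x = -150 to x = 60 mm, y = -52 to 52 mm. Beyond the desk's right edge (world y below -0.32 m) a big pale paper roll rises to 0.27 m above the desk: go over it.

How it is judged:
On the way, in this order (a step that is already met when the one before it is completed fails the run):
1. the pin, entering the mouth, pushes the latch open (value of joint latch above 0.5 rad and x of throat in the frame of anchor between -0.045 and 0.014 m and y of throat in the frame of anchor between -0.01 and 0.01 m).
2. the pin is home in the throat and the latch has shut behind it (value of joint latch below 0.1 rad and x of throat in the frame of anchor between -0.013 and 0.014 m and y of throat in the frame of anchor between -0.01 and 0.01 m), for 0.1 s.
3. the hook is tugged back against the shut latch with at least 7 N (value of joint latch below 0.15 rad and x of throat in the frame of anchor between -0.029 and -0.008 m and contact force between hook and anchor above 7 N), for 0.2 s.
At the end, for the whole second after the job is handed in: The hook lies flat and still on the plate, let go, with the pin caught in its throat (throat point between 25 mm behind and 10 mm beyond the plate's origin along x, which no uncaught hook reaches, and within 10 mm across) and the latch shut (under 0.1 rad) (value of joint latch below 0.1 rad and x of throat in the frame of anchor between -0.025 and 0.01 m and y of throat in the frame of anchor between -0.01 and 0.01 m and z of throat in the frame of anchor below 0.017 m and angle between hook's own z axis and vertical below 0.1 rad and linear speed of hook below 0.01 m/s); the robot touches nothing.
It fails at once if the hook pressed or pulled against the anchor pin with more than 22 N (contact force between hook and anchor above 22 N).
It fails at once if a bystander moved more than 15 mm (distance of any of wax, figure, cap from where it was at the start of the episode above 0.015 m).
It also fails if it takes over 67 s, if anything falls off the work surface, if the arm or the gripper's body presses on something with over 40 N, if the wrist force passes 120 N, or if a joint passes its speed limit or range.

## Working session

There is one attempt and no reset: what is moved stays moved. The work goes in short steps, Python scripts to look and compute and a shell command to move; the robot and the scene stay as the last step left them, time stands still between calls to the robot, and variables do not carry over. Pictures are saved under pics/ and viewed, at most 10 in all, crops included, and the job is handed in when it is done.

```bash
mkdir -p pics; cat > h.py <<'E'
import numpy as np, cv2
from workcell import status, grab_frame, camera_params, bot, search_frame, silhouettes
def ray(cam,uv):
    c=camera_params(cam);K=np.array(c["K"]);R=cv2.Rodrigues(np.array(c["rvec"],float))[0];t=np.array(c["tvec"],float).ravel()
    d=R.T@np.linalg.inv(K)@np.array([uv[0],uv[1],1.]);return -R.T@t,d
def onz(cam,uv,z):
    o,d=ray(cam,uv);return o+d*(z-o[2])/d[2]
def proj(cam,P):
    c=camera_params(cam);return cv2.projectPoints(np.array(P,float).reshape(-1,3),np.array(c["rvec"],float),np.array(c["tvec"],float),np.array(c["K"],float),None)[0][:,0]
E
python3 - <<'E'
from h import *
s=status.observe();print({k:np.round(v,3) for k,v in s.items()})
for c in("top","side"):
    cv2.imwrite(f"pics/{c}0.png",grab_frame(c))
    print(c,np.round(ray(c,(320,200)),3))
    for n in("hook","latch","anchor","plate","wax","figure","cap"):
        for r in silhouettes(c,n)[:2]:
            m=r["mask"];ys,xs=np.nonzero(m)
            print(c,n,round(r["p"],2),np.round(np.array(r["extent"])*[640,400,640,400]),len(xs),xs.mean().round(1),ys.mean().round(1))
E
```

```text
{'clock': np.float64(0.0), 'qpos': array([-1.284,  0.522, -0.036,  1.6  ,  0.021,  1.021, -0.113]), 'qd': array([-0.002, -0.001, -0.   , -0.   ,  0.001,  0.001,  0.   ]), 'joint_efforts': array([-3.0000e-03, -9.2708e+01,  1.9790e+00, -3.6993e+01,  1.8000e-02,
        8.0000e-03, -0.0000e+00]), 'position': array([0.218, 0.585, 0.218]), 'tool_rot': array([-3.14 ,  0.   ,  2.785]), 'force': array([ 0.153,  0.249, -0.53 ]), 'moment': array([ 0.049,  0.033, -0.002]), 'finger_force': np.float64(0.0), 'grip_width': np.float64(0.085)}
top [[ 0.418  0.056  0.914]
 [ 0.06   0.032 -0.998]]
top hook 0.58 [249. 177. 334. 209.] 1158 293.0 187.6
top anchor 0.66 [434. 195. 466. 214.] 420 449.0 205.7
top plate 0.81 [372. 179. 482. 237.] 5277 423.9 206.8
top wax 0.59 [310. 222. 337. 238.] 333 324.2 228.9
top figure 0.65 [435. 195. 467. 212.] 408 448.8 205.8
top figure 0.64 [174. 205. 220. 236.] 972 197.1 220.6
top cap 0.91 [175. 175. 216. 206.] 900 193.0 188.9
side [[ 0.856  0.376  0.938]
 [-0.355 -0.301 -0.885]]
side hook 0.83 [307. 191. 363. 245.] 868 340.5 220.5
side anchor 0.76 [254. 138. 275. 152.] 168 264.1 145.4
side plate 0.71 [239. 125. 315. 187.] 2073 276.9 156.7
side wax 0.77 [334. 173. 354. 197.] 223 341.5 184.8
side figure 0.66 [402. 221. 431. 255.] 754 416.5 238.4
side cap 0.65 [392. 251. 423. 284.] 665 404.7 267.5
```

```bash
python3 - <<'E'
import cv2,numpy as np
t=cv2.imread("pics/top0.png");s=cv2.imread("pics/side0.png")
a=cv2.resize(t[150:260,160:500],(800,259),interpolation=3)
b=cv2.resize(s[110:300,230:450],(390,337),interpolation=3)
c=cv2.resize(s,(400,250))
o=np.zeros((600,800,3),np.uint8);o[:259]=a;o[260:597,:390]=b;o[260:510,395:795]=c
cv2.imwrite("pics/c0.png",o)
E
```

```text
(no output)
```

View pics/c0.png

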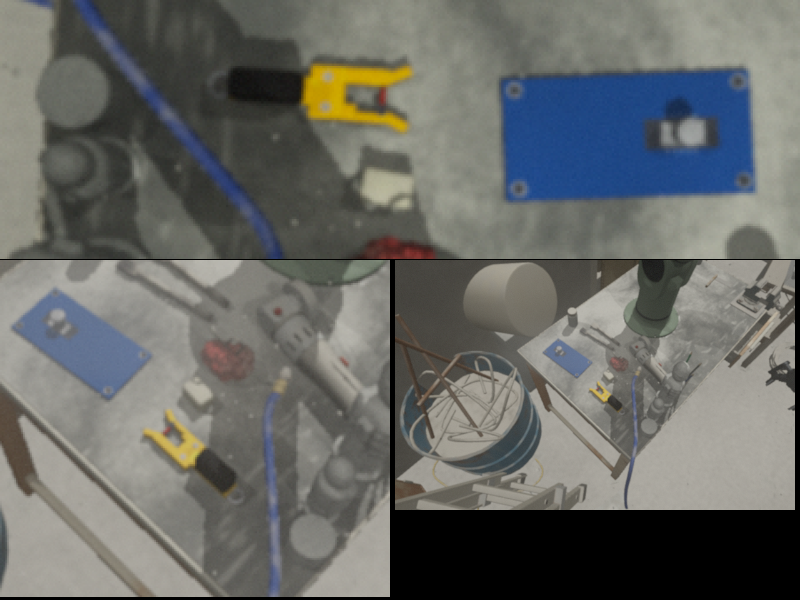

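The crop shows the hook with its grip at top px ~(273,186) and mouth to the right. The plate spans columns 373–480, with the pin head at about (451,206). Wax sits just below the hook.

```bash
cat >> h.py <<'E'
def masks(cam):
    im=grab_frame(cam);hsv=cv2.cvtColor(im,cv2.COLOR_BGR2HSV);return im,hsv
E
python3 - <<'E'
from h import *
f=lambda u,v:(160+u*340/800,150+v*110/259)
im=cv2.imread("pics/top0.png");hsv=cv2.cvtColor(im,cv2.COLOR_BGR2HSV)
# plate by blue mask minAreaRect
b=cv2.inRange(hsv,(105,120,40),(130,255,255));b[:, :365]=0
ys,xs=np.nonzero(b);print(xs.min(),xs.max(),ys.min(),ys.max())
P=np.array([onz("top",(x,y),.006)[:2] for x,y in zip(xs,ys)],np.float32)
r=cv2.minAreaRect(P);print("plate",r)
y=cv2.inRange(hsv,(20,130,80),(35,255,255));ys,xs=np.nonzero(y);print("yel",len(xs))
Y=np.array([onz("top",(x,yy),.014)[:2] for x,yy in zip(xs,ys)],np.float32)
print("yellow",cv2.minAreaRect(Y))
for n,u,z in[("pinhead",(691,131),.0345),("grip L",(228,82),.046),("grip R",(303,87),.046),("tipA",(410,68),.014),("tipB",(407,130),.014),("boltTL",(513,90),.009),("boltTR",(738,80),.009),("boltBR",(743,180),.009),("boltBL",(518,188),.009)]:
    print(n,np.round(onz("top",f(*u),z),4))
E
```

```text
373 479 180 234Traceback (most recent call last):
  File "<stdin>", line 7, in <module>
  File "h.py", line 7, in onz
    o,d=ray(cam,uv);return o+d*(z-o[2])/d[2]
        ~~~^^^^^^^^
  File "h.py", line 4, in ray
    c=camera_params(cam);K=np.array(c["K"]);R=cv2.Rodrigues(np.array(c["rvec"],float))[0];t=np.array(c["tvec"],float).ravel()
ValueError: time passes only in moves, steps and waits
```

```bash
sed -i 's/^def ray/import functools\ncamera_params=functools.lru_cache(camera_params)\ndef ray/' h.py
python3 - <<'E'
from h import *
f=lambda u,v:(160+u*340/800,150+v*110/259)
im=cv2.imread("pics/top0.png");hsv=cv2.cvtColor(im,cv2.COLOR_BGR2HSV)
b=cv2.inRange(hsv,(105,120,40),(130,255,255));b[:, :365]=0
ys,xs=np.nonzero(b)
P=np.array([onz("top",(x,y),.006)[:2] for x,y in zip(xs,ys)],np.float32)
r=cv2.minAreaRect(P);print("plate",r)
y=cv2.inRange(hsv,(20,130,80),(35,255,255));ys,xs=np.nonzero(y);print("yel",len(xs))
Y=np.array([onz("top",(x,yy),.014)[:2] for x,yy in zip(xs,ys)],np.float32)
print("yellow",cv2.minAreaRect(Y))
for n,u,z in[("pinhead",(691,131),.0345),("grip L",(228,82),.046),("grip R",(303,87),.046),("tipA",(410,68),.014),("tipB",(407,130),.014),("boltTL",(513,90),.009),("boltTR",(738,80),.009),("boltBR",(743,180),.009),("boltBL",(518,188),.009)]:
    print(n,np.round(onz("top",f(*u),z),4))
print(status.observe()["clock"])
E
```

```text
plate ((0.46114838123321533, -0.12600360810756683), (0.1035715714097023, 0.2068442553281784), 2.9628186225891113)
yel 1224
yellow ((0.5641850829124451, 0.35872215032577515), (0.6129895448684692, 0.2336418479681015), 58.17434310913086)
pinhead [ 0.4632 -0.1732  0.0345]
grip L [0.4978 0.2076 0.046 ]
grip R [0.4944 0.1453 0.046 ]
tipA [0.5146 0.0575 0.014 ]
tipB [0.4617 0.0594 0.014 ]
boltTL [ 0.4973 -0.0303  0.009 ]
boltTR [ 0.5081 -0.2192  0.009 ]
boltBR [ 0.424  -0.2228  0.009 ]
boltBL [ 0.4142 -0.0351  0.009 ]
0.8
```

```bash
cat >> h.py <<'E'
from scipy.spatial.transform import Rotation as Ro
def need(x,y,z,yaw):
    s=status.observe();R=Ro.from_euler("xyz",s["tool_rot"]).as_matrix()
    d=R.T@(np.array([x,y,z])-s["position"])/.06
    t=-np.degrees((yaw-s["tool_rot"][2]+np.pi)%(2*np.pi)-np.pi)/8
    print("clock %.2f pos"%s["clock"],np.round(s["position"],4),"rot",np.round(s["tool_rot"],4),"need",np.round(d,3),"twist",round(t,3),"F",np.round(s["force"],1),"w",round(float(s["grip_width"]),4))
E
python3 -m creep '[[-0.73,-0.52,0,1,1],[-1.46,-1.04,0,2,1],[-2.2,-1.56,0,3,1],[-2.93,-2.08,0,4,1],[-3.68,-2.6,0,5,1]]' 40
python3 -c "
from h import *
need(.4955,.178,.219,1.507)"
```

```text
clock: 1.42
position: [0.3715, 0.361, 0.2192]
tool_rot: [3.141, -0.0, 2.082]
force: [4.2, 11.1, 2.6]
grip_width: 0.0857
finger_force: 7.6
clock 1.43 pos [0.3715 0.361  0.2192] rot [ 3.1409e+00 -4.0000e-04  2.0823e+00] need [-3.671e+00  3.090e-01  1.000e-03] twist 4.12 F [ 4.2 11.1  2.6] w 0.0857
```

```bash
python3 -m creep '[[-0.73,0.06,0,0.82,1],[-1.46,0.12,0,1.65,1],[-2.2,0.18,0,2.47,1],[-2.93,0.25,0,3.3,1],[-3.67,0.31,0,4.12,1]]'
python3 -m creep '[[0,0,0,0,1],[0,0,0,0,1]]'
python3 - <<'E'
from h import *
need(.4955,.178,.219,1.507)
im=grab_frame("wrist");cv2.imwrite("pics/w1.png",im)
print({k:np.round(v,4) for k,v in camera_params("wrist").items()})
E
```

```text
clock: 2.05
position: [0.4963, 0.1788, 0.2191]
tool_rot: [3.141, -0.0, 1.508]
force: [1.2, 0.7, 0.7]
grip_width: 0.0855
finger_force: 0.0
clock: 2.3
position: [0.4953, 0.1804, 0.2188]
tool_rot: [-3.141, -0.0, 1.512]
force: [0.1, 0.7, 0.0]
grip_width: 0.0852
finger_force: 0.0
clock 2.30 pos [0.4953 0.1804 0.2188] rot [-3.1413e+00 -2.0000e-04  1.5123e+00] need [-0.04   0.006 -0.003] twist 0.038 F [0.1 0.7 0. ] w 0.0852
{'K': array([[306.7079,   0.    , 318.655 ],
       [  0.    , 306.7079, 197.9834],
       [  0.    ,   0.    ,   1.    ]]), 'tool_from_camera': array([[ 7.000e-04, -9.562e-01, -2.927e-01,  7.430e-02],
       [ 1.000e+00,  6.000e-04,  4.000e-04,  1.000e-04],
       [-2.000e-04, -2.927e-01,  9.562e-01, -1.540e-01],
       [ 0.000e+00,  0.000e+00,  0.000e+00,  1.000e+00]])}
```

View pics/w1.png

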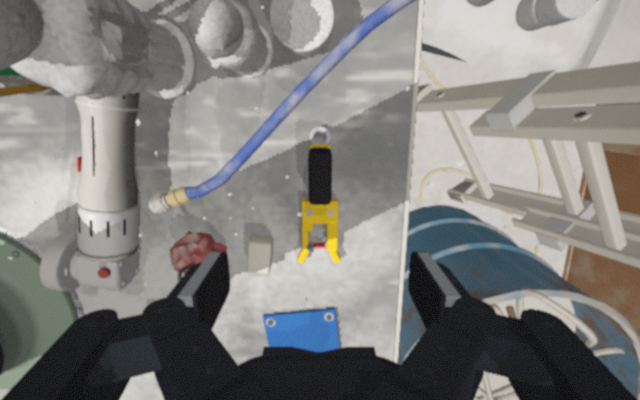

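The wrist picture shows the hook upright in frame: grip (320,147)–(320,203), jaw tips about (300,262) and (339,262), wax at (260,252). I'll work out the pose from it.

```bash
cat >> h.py <<'E'
def wonz(uv,z,s=None):
    s=s or status.observe();c=camera_params("wrist");R=Ro.from_euler("xyz",s["tool_rot"]).as_matrix();T=np.array(c["tool_from_camera"])
    o=s["position"]+R@T[:3,3];d=R@T[:3,:3]@np.linalg.inv(np.array(c["K"]))@np.array([uv[0],uv[1],1.]);return o+d*(z-o[2])/d[2]
E
python3 - <<'E'
from h import *
im=cv2.imread("pics/w1.png");hsv=cv2.cvtColor(im,cv2.COLOR_BGR2HSV)
m=cv2.inRange(hsv,(20,130,80),(35,255,255));m[:, :285]=0;m[:,350:]=0;m[:195]=0;m[275:]=0
ys,xs=np.nonzero(m);print(len(xs),xs.min(),xs.max(),ys.min(),ys.max())
for r in (208,225,235,245,255,260):
    x=xs[ys==r]; print(r,x.min(),x.max(),np.round(wonz(((x.min()+x.max())/2,r),.014),4))
g=cv2.inRange(hsv,(0,0,0),(180,255,50));g[:,:300]=0;g[:,340:]=0;g[:140]=0;g[206:]=0
ys,xs=np.nonzero(g)
for r in (150,160,170,180,190,198):
    x=xs[ys==r]; print(r,x.min(),x.max(),np.round(wonz(((x.min()+x.max())/2,r),.046),4))
print("grip rows",ys.min(),ys.max(),wonz((320,ys.min()),.046),wonz((320,ys.max()),.046))
E
```

```text
1368 298 339 199 262
208 302 337 [0.4935 0.1324 0.014 ]
225 302 337 [0.4922 0.1099 0.014 ]
235 302 336 [0.4908 0.0963 0.014 ]
245 302 336 [0.49   0.0824 0.014 ]
255 299 338 [0.4886 0.0682 0.014 ]
260 298 339 [0.4882 0.061  0.014 ]
150 310 329 [0.4977 0.2084 0.046 ]
160 309 330 [0.4971 0.1977 0.046 ]
170 309 330 [0.4965 0.1868 0.046 ]
180 309 330 [0.4958 0.1757 0.046 ]
190 309 330 [0.4952 0.1643 0.046 ]
198 309 330 [0.4947 0.1551 0.046 ]
grip rows 149 202 [0.49827301 0.20943645 0.046     ] [0.49498233 0.15040685 0.046     ]
```

```bash
python3 -m creep '[[0,0,0.7,0.06,0.8],[0,0,1.4,0.06,0.8],[0,0,2.1,0.06,0.8],[0,0,2.6,0.06,0.8],[0,0,2.6,0.06,0.8]]'
python3 -c "
from h import *
need(.4962,.179,.025,1.504)"
```

```text
clock: 2.98
position: [0.4941, 0.1803, 0.0615]
tool_rot: [-3.139, 0.001, 1.505]
force: [0.9, 0.4, 0.9]
grip_width: 0.0684
finger_force: 0.0
clock 2.98 pos [0.4941 0.1803 0.0615] rot [-3.1385e+00  1.4000e-03  1.5047e+00] need [-0.019  0.039  0.608] twist 0.005 F [0.9 0.4 0.9] w 0.0684
```

```bash
python3 -m creep '[[-0.02,0.03,0.3,0,0.6],[-0.02,0.03,0.6,0,0.5],[-0.02,0.03,0.6,0,0.5]]'
python3 -m creep '[[0,0,0,0,0.2],[0,0,0,0,0.2],[0,0,0,0,0.15],[0,0,0,0,0.1],[0,0,0,0,0.1]]' 60
python3 -m creep '[[0,0,0,0,0.1],[0,0,0,0,0.1],[0,0,0,0,0.1]]' 60
python3 -c "
from h import *
need(.4962,.179,.025,1.504)"
```

```text
clock: 3.35
position: [0.4966, 0.1784, 0.0259]
tool_rot: [-3.14, 0.001, 1.503]
force: [-0.6, 0.2, 0.0]
grip_width: 0.0429
finger_force: 0.0
clock: 3.98
position: [0.4973, 0.1786, 0.0274]
tool_rot: [3.141, -0.0, 1.503]
force: [-2.8, -1.2, 6.8]
grip_width: 0.0238
finger_force: 59.7
clock: 4.35
position: [0.4973, 0.1786, 0.0274]
tool_rot: [3.141, -0.0, 1.503]
force: [-2.8, -1.4, 6.7]
grip_width: 0.0236
finger_force: 59.7
clock 4.35 pos [0.4973 0.1786 0.0274] rot [ 3.1413e+00 -3.0000e-04  1.5029e+00] need [ 0.005 -0.019  0.04 ] twist -0.008 F [-2.8 -1.4  6.7] w 0.0236
```

```bash
python3 -m creep '[[0,0,-0.3,0,0.1],[0,0,-0.8,0,0.1],[0,0,-1.5,0,0.1],[0,0,-2.2,0,0.1],[0,0,-2.9,0,0.1]]' 80
python3 -m creep '[[-0.5,0.18,0,-0.17,0.1],[-1.0,0.36,0,-0.34,0.1],[-1.6,0.54,0,-0.51,0.1],[-2.1,0.72,0,-0.68,0.1],[-2.6,0.9,0,-0.86,0.1]]'
python3 -m creep '[[0,0,0,0,0.1],[0,0,0,0,0.1],[0,0,0,0,0.1]]'
python3 - <<'E'
from h import *
need(.4555,-.021,.2,1.6226)
im=grab_frame("wrist");cv2.imwrite("pics/w2.png",im)
t=grab_frame("top");cv2.imwrite("pics/t2.png",t)
for n in("anchor","hook","plate"):
  for r in silhouettes("wrist",n)[:2]: print(n,round(r["p"],2),np.round(np.array(r["extent"])*[640,400,640,400]))
E
```

```text
clock: 4.97
position: [0.4969, 0.1785, 0.2033]
tool_rot: [3.141, -0.0, 1.503]
force: [0.9, -0.3, -4.7]
grip_width: 0.023
finger_force: 79.2
clock: 5.6
position: [0.5405, 0.0182, 0.202]
tool_rot: [3.141, -0.0, 1.624]
force: [1.0, 0.3, -4.9]
grip_width: 0.0231
finger_force: 79.2
clock: 5.98
position: [0.5403, 0.0203, 0.2012]
tool_rot: [3.142, -0.0, 1.624]
force: [-0.6, -0.7, -4.7]
grip_width: 0.0229
finger_force: 79.3
clock 5.97 pos [0.5403 0.0203 0.2012] rot [ 3.1415e+00 -4.0000e-04  1.6241e+00] need [-0.611 -1.448  0.02 ] twist 0.011 F [-0.6 -0.7 -4.7] w 0.0229
hook 0.78 [284. 145. 355. 348.]
plate 0.76 [205. 206. 289. 294.]
```

View pics/w2.png

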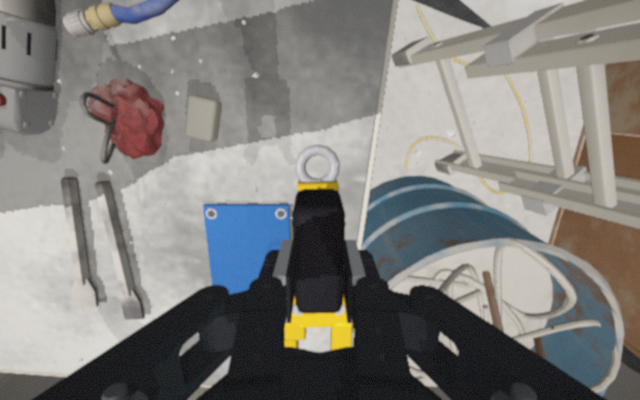

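Hook is held straight (grip centred at column ~319, throat ~row 335). The pin is hidden by a finger, but the plate's near bolts show at (211,213) and (280,213).

```bash
python3 - <<'E'
from h import *
im=cv2.imread("pics/w2.png");hsv=cv2.cvtColor(im,cv2.COLOR_BGR2HSV)
b=cv2.inRange(hsv,(105,120,40),(125,255,255));b[:195]=0;b[300:]=0;b[:,:195]=0;b[:,300:]=0
tl=[];L=[]
for c in range(215,280,5):
    tl.append(wonz((c,np.nonzero(b[:,c])[0].min()-.5),.006)[:2])
for r in range(215,280,5):
    L.append(wonz((np.nonzero(b[r])[0].min()-.5,r),.006)[:2])
tl=np.array(tl);L=np.array(L)
print("near edge fit x->y",np.polyfit(tl[:,0],tl[:,1],1),tl.mean(0)); print("left edge fit y->x",np.polyfit(L[:,1],L[:,0],1),L.mean(0))
print([np.round(wonz(u,.009),4) for u in((211,213),(280.5,213))], [np.round(wonz(u,.006),4) for u in((204.5,205.5),(290,205))])
t=cv2.imread("pics/t2.png")
cv2.imwrite("pics/t2c.png",cv2.resize(t[140:260,300:500],(800,480),interpolation=3))
E
```

```text
near edge fit x->y [ 0.05345594 -0.0499529 ] [ 0.45467703 -0.02564771]
left edge fit y->x [0.0225084  0.41031903] [ 0.40847538 -0.08190947]
[array([ 0.4146, -0.0375,  0.009 ]), array([ 0.4976, -0.0331,  0.009 ])] [array([ 0.4062, -0.0295,  0.006 ]), array([ 0.5085, -0.0234,  0.006 ])]
```

View pics/t2c.png

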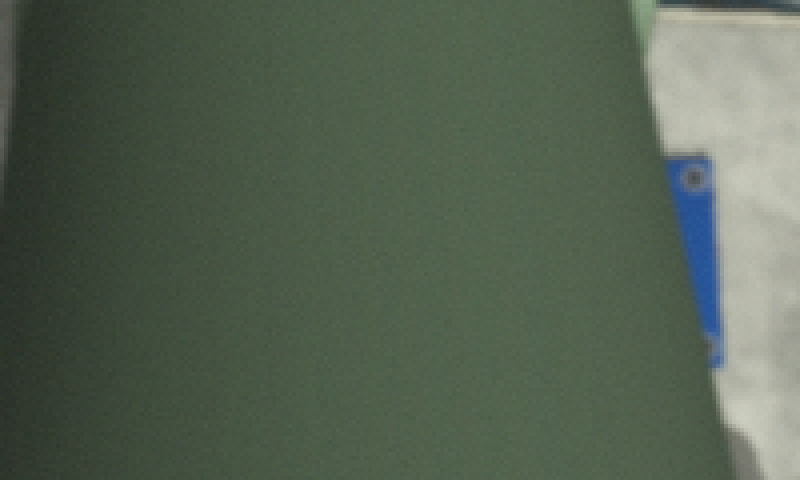

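```bash
python3 -m creep '[[-0.17,-0.48,0,0,0.1],[-0.34,-0.97,0.3,0,0.1],[-0.51,-1.45,0.9,0,0.1],[-0.51,-1.45,1.6,0,0.1],[-0.51,-1.45,2.3,0,0.1]]'
python3 -m creep '[[0,0,0,0,0.1],[0,0,0,0,0.1]]'
python3 - <<'E'
from h import *
need(.4549,-.015,.0365,1.6243)
im=grab_frame("wrist");cv2.imwrite("pics/w3.png",im)
s=grab_frame("side");cv2.imwrite("pics/s3.png",cv2.resize(s[110:260,220:420],(800,600),interpolation=3))
E
```

```text
clock: 6.85
position: [0.4556, -0.0156, 0.0621]
tool_rot: [3.14, -0.0, 1.623]
force: [1.0, 0.5, -4.9]
grip_width: 0.0229
finger_force: 79.6
clock: 7.1
position: [0.4559, -0.0159, 0.0641]
tool_rot: [3.141, 0.0, 1.623]
force: [0.1, -0.4, -3.2]
grip_width: 0.0232
finger_force: 80.4
clock 7.10 pos [ 0.4559 -0.0159  0.0641] rot [3.1406e+00 1.0000e-04 1.6228e+00] need [ 0.016 -0.016  0.46 ] twist -0.011 F [ 0.1 -0.4 -3.2] w 0.0232
```

View pics/s3.png

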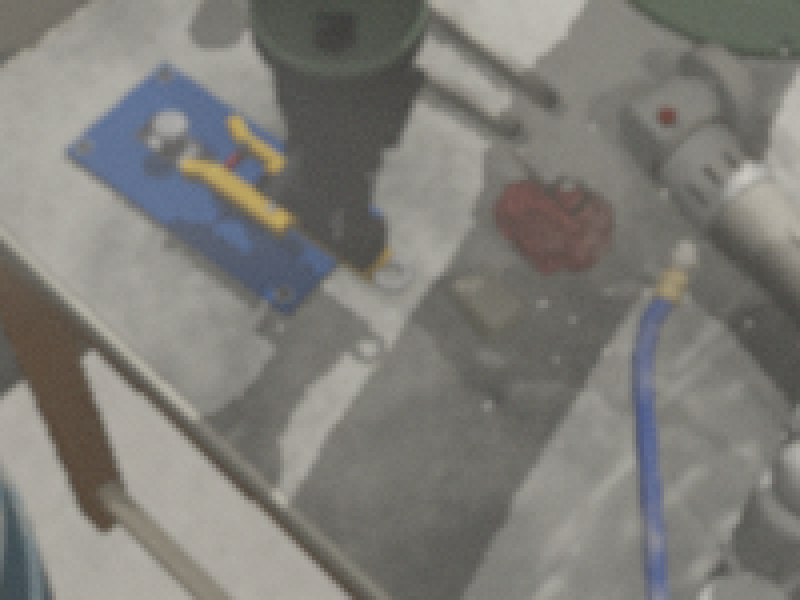

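The side picture shows the hook over the plate, mouth facing the pin (170,125), tips near (190,165) and (240,125). Next I'll lower it.

```bash
python3 -m creep '[[0,-0.01,0.2,-0.01,0.1],[0,-0.01,0.4,-0.01,0.1],[0,-0.01,0.46,-0.01,0.1],[0,-0.01,0.46,-0.01,0.1]]'
python3 -c "
from h import *
need(.4549,-.015,.0365,1.6243)
s=silhouettes
grab_frame('side')
E=None
for n in('hook','anchor'):
  for r in silhouettes('side',n)[:1]:print(n,r['p'],np.array(r['extent'])*[640,400,640,400])
print(proj('side',[[.4634,-.173,.0345],[.4634,-.18,.0345]]))
"
```

```text
clock: 7.7
position: [0.4544, -0.016, 0.0349]
tool_rot: [-3.141, 0.0, 1.624]
force: [-0.5, -0.7, -5.0]
grip_width: 0.0229
finger_force: 80.4
clock 7.70 pos [ 0.4544 -0.016   0.0349] rot [-3.1407e+00  1.0000e-04  1.6242e+00] need [ 0.016  0.009 -0.026] twist -0.001 F [-0.5 -0.7 -5. ] w 0.0229
hook 0.82 [267.072 142.4   320.704 186.32 ]
anchor 0.64 [254.592 135.8   273.728 153.2  ]
[[262.50712635 140.88196793]
 [260.75434564 139.48781551]]
```

```bash
python3 -m creep '[[-0.12,0.01,0,0,0.1],[-0.3,0.01,0,0,0.1],[-0.48,0.01,0,0,0.1],[-0.6,0.01,0,0,0.1],[-0.6,0.01,0,0,0.1]]'
python3 -c "
from h import *
need(.4573,-.06,.036,1.6243)"
```

```text
clock: 8.48
position: [0.4572, -0.0524, 0.0353]
tool_rot: [3.142, 0.0, 1.623]
force: [0.5, -0.5, -4.3]
grip_width: 0.0232
finger_force: 80.4
clock 8.47 pos [ 0.4572 -0.0524  0.0353] rot [3.1415e+00 1.0000e-04 1.6232e+00] need [-0.126 -0.005 -0.011] twist -0.008 F [ 0.5 -0.5 -4.3] w 0.0232
```

```bash
python3 -m creep '[[-0.03,0,0,0,0.1],[-0.06,0,0,0,0.1],[-0.09,0,0,0,0.1],[-0.12,0,0,0,0.1],[-0.15,0,0,0,0.1]]'
```

```text
clock: 9.1
position: [0.4577, -0.0608, 0.0353]
tool_rot: [-3.142, 0.0, 1.625]
force: [1.0, -0.1, -4.4]
grip_width: 0.0227
finger_force: 80.4
```

```bash
python3 -m creep '[[-0.03,0,0,0,0.1],[-0.06,0,0,0,0.1],[-0.09,0,0,0,0.1],[-0.12,0,0,0,0.1],[-0.12,0,0,0,0.1]]'
```

```text
clock: 9.72
position: [0.4581, -0.0678, 0.0353]
tool_rot: [-3.142, -0.0, 1.624]
force: [-0.4, 1.2, -3.9]
grip_width: 0.0227
finger_force: 80.5
```

```bash
python3 -m creep '[[-0.03,0,0,0,0.1],[-0.06,0,0,0,0.1],[-0.09,0,0,0,0.1],[-0.09,0,0,0,0.1]]'
```

```text
clock: 10.22
position: [0.4583, -0.073, 0.0353]
tool_rot: [-3.141, -0.0, 1.625]
force: [-0.8, 5.9, -4.0]
grip_width: 0.0231
finger_force: 80.6
```

```bash
python3 -m creep '[[-0.03,0,0,0,0.1],[-0.06,0,0,0,0.1],[-0.09,0,0,0,0.1],[-0.09,0,0,0,0.1]]'
```

```text
clock: 10.72
position: [0.458, -0.0784, 0.0352]
tool_rot: [-3.14, -0.001, 1.624]
force: [-3.4, 5.8, -2.3]
grip_width: 0.0234
finger_force: 80.7
```

```bash
python3 -m creep '[[-0.03,0,0,0,0.1],[-0.06,0,0,0,0.1],[-0.09,0,0,0,0.1],[-0.09,0,0,0,0.1]]'
```

```text
clock: 11.22
position: [0.458, -0.0841, 0.0351]
tool_rot: [-3.14, -0.0, 1.624]
force: [-4.5, 3.9, -3.4]
grip_width: 0.0229
finger_force: 80.6
```

```bash
python3 -m creep '[[-0.03,0,0,0,0.1],[-0.06,0,0,0,0.1],[-0.09,0,0,0,0.1],[-0.09,0,0,0,0.1]]'
```

```text
clock: 11.72
position: [0.4587, -0.0897, 0.0352]
tool_rot: [-3.141, 0.0, 1.624]
force: [-3.8, 1.2, -3.2]
grip_width: 0.0227
finger_force: 80.5
```

```bash
python3 -m creep '[[-0.03,0,0,0,0.1],[-0.06,0,0,0,0.1],[-0.09,0,0,0,0.1],[-0.09,0,0,0,0.1]]'
```

```text
clock: 12.22
position: [0.4595, -0.0953, 0.0353]
tool_rot: [3.141, 0.0, 1.624]
force: [-1.9, -1.0, -4.8]
grip_width: 0.0227
finger_force: 80.4
```

```bash
python3 -m creep '[[-0.02,0,0,0,0.1],[-0.04,0,0,0,0.1],[-0.04,0,0,0,0.1]]'
```

```text
clock: 12.6
position: [0.4596, -0.0975, 0.0353]
tool_rot: [-3.142, 0.0, 1.624]
force: [-3.4, -1.5, -4.3]
grip_width: 0.0228
finger_force: 80.4
```

```bash
python3 -m creep '[[-0.02,0,0,0,0.1],[-0.04,0,0,0,0.1],[-0.04,0,0,0,0.1]]'
```

```text
clock: 12.98
position: [0.4602, -0.0997, 0.0354]
tool_rot: [3.141, 0.0, 1.625]
force: [-0.9, -0.0, -4.6]
grip_width: 0.023
finger_force: 80.4
```

```bash
python3 -m creep '[[-0.015,0,0,0,0.1],[-0.03,0,0,0,0.1],[-0.03,0,0,0,0.1]]'
```

```text
clock: 13.35
position: [0.46, -0.1015, 0.0353]
tool_rot: [3.141, 0.0, 1.625]
force: [-0.6, -0.6, -4.0]
grip_width: 0.0231
finger_force: 80.4
```

```bash
python3 -m creep '[[-0.01,0,0,0,0.1],[-0.02,0,0,0,0.1],[-0.02,0,0,0,0.1]]'
```

```text
clock: 13.72
position: [0.46, -0.1021, 0.0353]
tool_rot: [3.142, -0.001, 1.625]
force: [0.0, 4.8, -2.7]
grip_width: 0.0232
finger_force: 80.7
```

```bash
python3 - <<'E'
from h import *
s=grab_frame("side");cv2.imwrite("pics/s4.png",cv2.resize(s[125:175,240:310],(784,560),interpolation=3))
print(status.observe()["force"])
for r in silhouettes("side","latch")[:2]:print(r["p"],np.array(r["extent"])*[640,400,640,400])
E
```

```text
[ 0.37461091  5.54725944 -1.81412166]
0.32 [237.568 122.72  317.824 192.8  ]
```

View pics/s4.png

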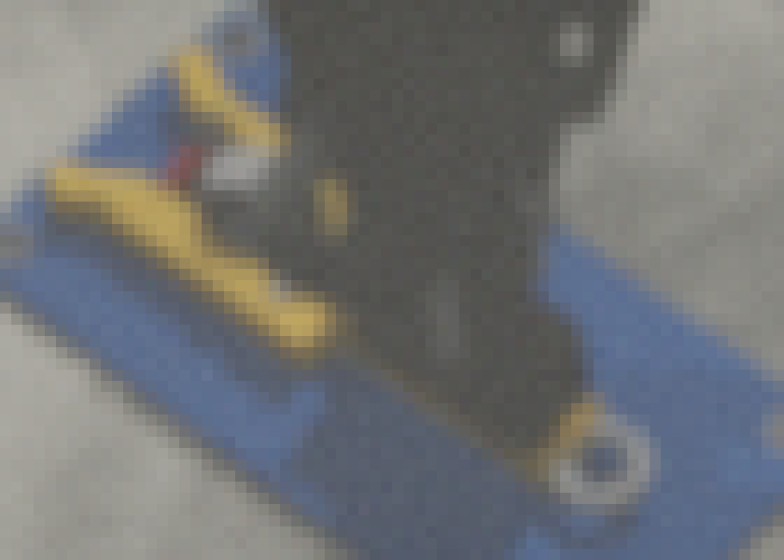

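The red latch lies across the mouth behind the pin head (about (185,165) in the crop), so it's shut. Next is the tug.

```bash
python3 -m creep '[[0.04,0,0,0,0.1],[0.1,0,0,0,0.1],[0.16,0,0,0,0.1],[0.22,0,0,0,0.1],[0.24,0,0,0,0.1]]'; python3 -m creep '[[0.01,0,0,0,0.1],[0.02,0,0,0,0.1],[0.02,0,0,0,0.1]]'
```

```text
clock: 14.45
position: [0.4591, -0.0879, 0.0353]
tool_rot: [-3.141, -0.0, 1.625]
force: [0.6, -0.8, -4.6]
grip_width: 0.0227
finger_force: 80.4
clock: 14.82
position: [0.4591, -0.0871, 0.0353]
tool_rot: [3.142, 0.0, 1.624]
force: [-0.1, -0.8, -4.8]
grip_width: 0.0231
finger_force: 80.4
```

```bash
python3 -m creep '[[0.01,0,0,0,0.1],[0.02,0,0,0,0.1],[0.02,0,0,0,0.1]]'
```

```text
clock: 15.2
position: [0.459, -0.0858, 0.0353]
tool_rot: [-3.141, 0.0, 1.624]
force: [0.0, 0.4, -4.5]
grip_width: 0.0231
finger_force: 80.4
```

```bash
python3 -m creep '[[0.01,0,0,0,0.1],[0.02,0,0,0,0.1],[0.02,0,0,0,0.1]]'
```

```text
clock: 15.58
position: [0.459, -0.085, 0.0353]
tool_rot: [3.141, 0.0, 1.624]
force: [0.6, -3.9, -5.7]
grip_width: 0.0231
finger_force: 80.3
```

```bash
python3 -m creep '[[0.01,0,0,0,0.1],[0.015,0,0,0,0.1]]'
```

```text
clock: 15.82
position: [0.459, -0.0845, 0.0353]
tool_rot: [3.141, 0.001, 1.624]
force: [-0.2, -9.3, -7.7]
grip_width: 0.0235
finger_force: 80.1
```

```bash
python3 -m creep '[[0.008,0,0,0,0.1],[0.008,0,0,0,0.1]]'
```

```text
clock: 16.08
position: [0.459, -0.0843, 0.0353]
tool_rot: [3.141, 0.001, 1.623]
force: [-0.4, -9.8, -8.8]
grip_width: 0.0228
finger_force: 80.0
```

```bash
python3 -m creep '[[0.006,0,0,0,0.1],[0.006,0,0,0,0.1],[0.006,0,0,0,0.1],[0.006,0,0,0,0.1],[0.006,0,0,0,0.1]]'
```

```text
clock: 16.7
position: [0.4589, -0.0842, 0.0353]
tool_rot: [3.141, 0.001, 1.623]
force: [0.9, -10.8, -9.3]
grip_width: 0.0232
finger_force: 79.9
```

```bash
python3 -m creep '[[-0.04,0,0,0,0.1],[-0.1,0,0,0,0.1],[-0.14,0,0,0,0.1],[-0.14,0,0.015,0,0.1],[-0.14,0,0.03,0,0.1]]'; python3 -m creep '[[0,0,0.01,0,0.1],[0,0,0.01,0,0.1]]'
```

```text
clock: 17.32
position: [0.4593, -0.0911, 0.0335]
tool_rot: [-3.142, -0.0, 1.625]
force: [-4.4, 0.5, 12.8]
grip_width: 0.0228
finger_force: 82.5
clock: 17.58
position: [0.4592, -0.0911, 0.0334]
tool_rot: [3.141, -0.0, 1.625]
force: [-4.8, 2.0, 16.8]
grip_width: 0.0227
finger_force: 83.0
```

```bash
python3 -m creep '[[0,0,-0.02,0,0.1],[0,0,-0.02,0,0.35],[0,0,-0.02,0,0.6],[0,0,-0.02,0,0.7],[0,0,-0.02,0,0.7]]' 20; python3 -m creep '[[0,0,-0.2,0,0.7],[0,0,-0.6,0,0.7],[0,0,-1.2,0,0.7],[0,0,-1.9,0,0.7],[0,0,-2.6,0,0.7]]'
python3 -m creep '[[0.4,0,-0.6,0,0.7],[0.8,0,-1.0,0,0.7],[0.8,0,-1.0,0,0.7]]'
python3 - <<'E'
from h import *
w=grab_frame("side")[120:200,240:346];v=grab_frame("wrist")
o=np.zeros((600,800,3),np.uint8);o[:300,:398]=cv2.resize(w,(398,300),interpolation=3)
o[300:,:480]=cv2.resize(v,(480,300));o[:300,400:]=cv2.resize(v[220:370,220:420],(400,300),interpolation=3);cv2.imwrite("pics/f.png",o)
E
```

```text
clock: 18.2
position: [0.4593, -0.0913, 0.0341]
tool_rot: [-3.142, 0.0, 1.624]
force: [-0.2, -0.4, 0.4]
grip_width: 0.0596
finger_force: 0.0
clock: 18.82
position: [0.459, -0.0914, 0.1922]
tool_rot: [3.141, 0.0, 1.624]
force: [0.3, -0.3, -0.5]
grip_width: 0.0595
finger_force: 0.0
clock: 19.2
position: [0.4573, -0.0421, 0.2521]
tool_rot: [3.138, -0.001, 1.627]
force: [0.6, -1.1, 0.2]
grip_width: 0.0596
finger_force: 0.0
```

View pics/f.png

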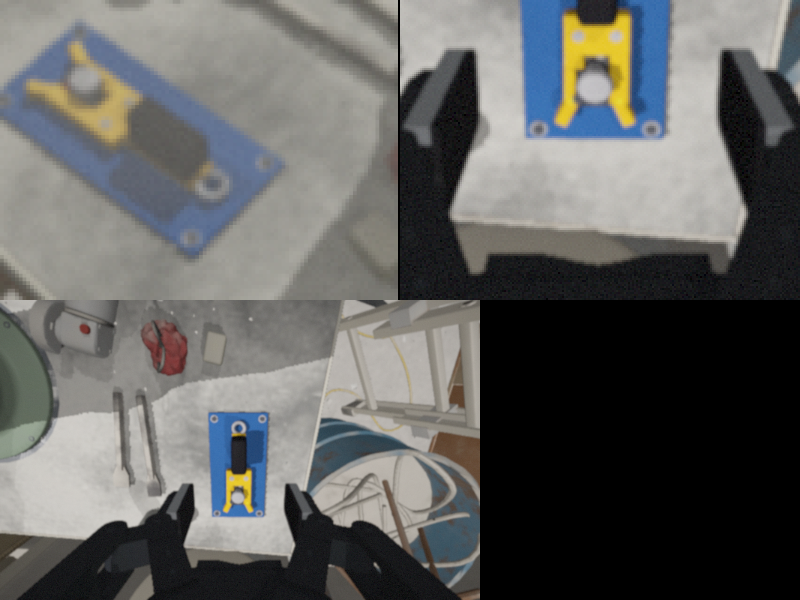

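The hook lies flat on the plate with the pin head caught between its jaws at (595,85) in the crop. The gripper is clear, so I'm handing in.

```bash
python3 -c "
from h import *
print(bot.job_done())"
```

```text
the job is handed in; nothing more can be done
None
```

The hook is latched on the pin, held under an 11 N tug for just over half a second, and was left flat on the plate with the gripper clear; the job is handed in, but no verdict was shown.

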